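Screws under the inspection camera

ROBOT

A 6-joint arm with a two-finger parallel gripper is mounted at the origin on the work surface; the furniture and walls round the work are solid. World frame = base frame: x ahead of the robot, y to its left, z up, the work surface at z = 0. Lengths are in mm, angles in rad, forces in N, time in s.
With the tool pointing down it reaches from about 350 to 975 mm from the base axis. Payload 7.1 kg.
Tool frame: the origin (TCP) lies at the very end of the fingers, on their centre line; the grasp point (between the pads) lies ctrl.hold_point_z behind it (ctrl.hold_point_z is the distance from the TCP to the grasp point, in mm); z points along the fingers, y is the line along which they close (so a half turn about z gives the same grasp; the last joint's range is limited). The gripper opens to 88 mm and grips with 3 to 60 N. Pads are 20 mm wide; open, the fingers measure 115 mm over their backs; the gripper's body (75 mm by 178 mm) begins 61 mm behind the grasp point.
Start: joints at [1.142, 0.423, 1.63, -0, 1.089, -0.019], TCP at [248.984, 573.247, 222.675] pointing down, gripper open.
Joint ranges: [-3, 3], [-0.9, 2.11], [0.09, 2.58], [-1.31, 4.45], [0.11, 2.69], [-2.54, 2.54]. Speed limits (rad/s): [2.39, 2.39, 3.01, 3.14, 3.14, 3.14].

INTERFACE

Orientations are given as a rotation vector (axis times angle).
In Python, from workcell import ctrl gives the robot as it stands. The module is installed in compiled form; this text tells all that it offers.
- The arm moves only by the shell command python3 -m creep 'ROWS'. ROWS is JSON, a list of rows, each an object with "translation": the shift along the tool's x, y, z in mm, a list of three; "angular": the turn, a rotation vector about the tool's x, y, z in rad, a list of three; "jaw": the opening, from 0 (shut) to 1 (fully open). A call has exactly 8 rows; each row is the pose to reach, as a shift and turn from the pose commanded when the call began, along the tool's axes at that moment; what a row does not reach only later rows make up. A row lasts 1/8 s, in which the tool goes at most 62.5 mm and 10.7 degrees, less where a joint would pass 70% of its speed; a pose out of reach is approached as far as the arm can. A call with a gripper value outside its range is refused whole. The fingers move at their own pace and stop on an object; the grip force is fixed at half the most. Time passes only in rows, so rows that repeat a pose let the fingers close, or fill a call up. It gives the time, the measured TCP pose, the force, the opening and the grip force at its end, in the units of the state.
- ctrl.get_obs(): the state, without advancing time (a new reading comes with each control period).
- ctrl.get_image(name): name is "side" or "top"; returns the picture (400x640x3 uint8, red, green, blue); there is no depth.
- ctrl.camera_info(name): a dict with "camera_matrix" (3x3 intrinsics, pixels), "world_from_camera" (4x4, takes a point from camera to world coordinates). Camera axes: x right, y up, looking along -z (the intrinsics and any distortion apply to the point x, -y, -z); pixel columns grow to the right and rows downward; lengths in mm; the calibration is good to about 2 mm. A picture is of the moment at which its call begins. camera_info takes no time and is no camera call.
- ctrl.close_job(): hands the job in; it is judged then, once.
Trained networks look in the newest picture that a camera, given by its name, has taken for a name from the list of things; names that differ only in an ending like _2 or _b are one class to them, and where a whole thing is asked for, a point or a joint stands for the part that bears it (a point fixed in the world has none). Each returns a list of dicts, best first, with "score" (0 to 1); they miss things now and then, are a little off and sometimes report something else, mostly with a low value. They report only what shows in the picture. A call takes as long as a camera call.
- ctrl.look_for(camera, label): "rect" ([left, top, right, bottom] in pixels, round what is visible of it).
The state is a dict: "t": time; "qpos": joint angles; "qvel": joint speeds; "joint_torque": joint torques, N m; "ee_pos": TCP position; "orientation": TCP orientation; "ft_force": force on the tool from outside, world axes, zero at the start; "moment": the same for the moment, N m; "width": finger opening in mm; "grasp_force": force on a finger pad.
Only numpy, scipy, OpenCV 4.12 (cv2) and the standard library are available. Lean on these libraries where they do the work, as an engineer would, in place of code of your own. Each camera call takes 0.05 s, during which the arm holds its last target. There are 200 camera calls.

TASK

Photograph the kit screws: pick up the scoop by its handle, tip all four screws out of it into the tray of the camera stand, and stand the empty scoop upright on the bench again. Then press the release button beside the mast so that the camera head springs up, take the head by its knob, pull the mast past its first stop right out to its second, and finish holding it there at full height: its clamp is slack, so do not let go. Leave the other things on the bench where they are.

Things in the scene. Friction and masses are not known exactly. Their poses are not given: they have to be found in the camera images.
- stand: inspection stand, fixed: grey base plate 270 x 170 x 12 mm with a tray on its near half and a telescopic camera mast on its far half (axis at stand x = +85 mm, y = 0). Origin: underside centre; +x from tray to mast, +y from mast to release button. Keep clear of the instrument stack (0.44 m tall, beyond x = 0.58 m, right of y = 0.07 m) and the partition along the bench's right edge (y = -0.44 m)
- tray_floor (a point): centre of the inside floor of the stand's tray, 16 mm above the bench, axes like the stand. Tray inside 152 x 152 mm, walls 4 mm thick, their rim 22 mm above this floor (38 mm above the bench)
- scoop: loose weighing scoop of sheet steel standing flat on the bench, about 0.2 kg: open-topped pan 62 mm wide and 88 mm long, walls 36 to 40 mm high, with an open pouring lip at its +x end (floor there rises 15 degrees to the lip) and a straight black bar handle at its -x end. Origin: underside, centre of the flat floor; x points from handle to lip, z up. Holds the four screws, which slide out over the lip when the lip is dipped by about 60 degrees
- scoop_handle (a point): middle of the scoop's handle, at scoop x = -85, z = +48 mm, axes like the scoop; the bar runs along x, 70 mm long, 14 mm wide (y), 16 mm high (z), with free space all round it
- scoop_lip (a point): middle of the scoop's pouring lip, at scoop x = +74, z = +12 mm; the lip is about 50 mm wide
- mast_knob (a point): middle of the round aluminium pull knob on top of the black camera head, on the mast axis: 29 mm across, 16 mm high below a small chamfer (its top 11 mm above this point), on a neck 16 mm across; the camera housing under it (62 x 40 mm, its top 27 mm below this point) reaches 45 mm towards the tray. 142 mm above the bench when the mast is shut; rises with the mast
- button_top (a point): centre of the top of the round grey release button, 25 mm across, beside the mast on the collar's arm, 76 mm from the mast axis (stand +y), 99 mm above the bench; pressed straight down
- release_button (a joint): travel of the release button, 0 out to 0.007 m fully down; spring 1.4 N at first, 4.5 N fully down. The bolt frees the mast at about 0.004 to 0.005 m; the mast then springs up by about 25 mm and the button may be let go
- mast_upper (a joint): how far the camera head and the thin upper tube stand out of the lower tube, 0 (shut, bolted) to 0.055 m (first stop). It rests near 0.03 on its spring once released, and sinks back there if let go; 3 to 4 N of pull hold it at the first stop
- mast_lower (a joint): how far the thick lower tube stands out of the sleeve, 0 to 0.055 m (second stop, hard). It slides stiffly (about 7 N, 10 N of pull in all) and starts to move once the first stop is reached; both stops together raise the knob 110 mm above its shut place (252 mm above the bench)
- cap_screw_1: loose steel cap screw, 26 mm long, head 13 mm across, lying in the scoop at the start; origin: centre of the end face of its head, +z along the shank
- cap_screw_2: loose steel cap screw, 26 mm long, head 13 mm across, lying in the scoop at the start; origin: centre of the end face of its head, +z along the shank
- cap_screw_3: loose steel cap screw, 26 mm long, head 13 mm across, lying in the scoop at the start; origin: centre of the end face of its head, +z along the shank
- cap_screw_4: loose steel cap screw, 26 mm long, head 13 mm across, lying in the scoop at the start; origin: centre of the end face of its head, +z along the shank
- tape_roll: bystander, to be left alone: roll of black tape, 58 mm across, 19 mm high; origin: centre of its underside
- v_block: bystander, to be left alone: ground steel V-block 45 x 35 x 30 mm; origin: centre of its underside
- vial_a: bystander, to be left alone: small capped glass vial, 25 mm across, 50 mm high; origin: centre of its underside

How it is judged (in metres and radians):
On the way, in this order (a step that is already met when the one before it is completed fails the run):
1. the scoop, tipped, has emptied all four screws into the tray (x of cap_screw_1 in the frame of tray_floor between -0.078 and 0.078 m and y of cap_screw_1 in the frame of tray_floor between -0.078 and 0.078 m and z of cap_screw_1 in the frame of tray_floor between -0.005 and 0.022 m and x of cap_screw_2 in the frame of tray_floor between -0.078 and 0.078 m and y of cap_screw_2 in the frame of tray_floor between -0.078 and 0.078 m and z of cap_screw_2 in the frame of tray_floor between -0.005 and 0.022 m and x of cap_screw_3 in the frame of tray_floor between -0.078 and 0.078 m and y of cap_screw_3 in the frame of tray_floor between -0.078 and 0.078 m and z of cap_screw_3 in the frame of tray_floor between -0.005 and 0.022 m and x of cap_screw_4 in the frame of tray_floor between -0.078 and 0.078 m and y of cap_screw_4 in the frame of tray_floor between -0.078 and 0.078 m and z of cap_screw_4 in the frame of tray_floor between -0.005 and 0.022 m and angle between scoop's own z axis and vertical above 0.5 rad), for 0.1 s.
2. the scoop stands upright on the bench, let go (x of cap_screw_1 in the frame of tray_floor between -0.078 and 0.078 m and y of cap_screw_1 in the frame of tray_floor between -0.078 and 0.078 m and z of cap_screw_1 in the frame of tray_floor between -0.005 and 0.022 m and x of cap_screw_2 in the frame of tray_floor between -0.078 and 0.078 m and y of cap_screw_2 in the frame of tray_floor between -0.078 and 0.078 m and z of cap_screw_2 in the frame of tray_floor between -0.005 and 0.022 m and x of cap_screw_3 in the frame of tray_floor between -0.078 and 0.078 m and y of cap_screw_3 in the frame of tray_floor between -0.078 and 0.078 m and z of cap_screw_3 in the frame of tray_floor between -0.005 and 0.022 m and x of cap_screw_4 in the frame of tray_floor between -0.078 and 0.078 m and y of cap_screw_4 in the frame of tray_floor between -0.078 and 0.078 m and z of cap_screw_4 in the frame of tray_floor between -0.005 and 0.022 m and angle between scoop's own z axis and vertical below 0.1 rad and height (world z) of scoop between -0.006 and 0.006 m and contact force between the fingers and scoop below 0.1 N and linear speed of scoop below 0.03 m/s), for 0.2 s.
3. the release button is pressed and the mast springs free (value of joint release_button above 0.0035 m and value of joint mast_upper above 0.004 m), for 0.02 s.
At the end, for the whole second after the job is handed in: All four screws lie in the tray; the scoop stands flat on the bench (within 0.1 rad), let go, at rest; the fingers hold the mast (over 1 N) with both tubes within 5 mm of their stops and the knob's middle 242 mm or more above the bench, through the last second (all of step 2 and value of joint each of mast_upper, mast_lower above 0.05 m and height (world z) of mast_knob above 0.242 m and contact force between the fingers and mast_upper above 1 N); the arm keeps its last pose, push and grip.
It fails at once if a bystander is pushed more than 30 mm (distance of any of tape_roll, v_block, vial_a from where it was at the start of the episode above 0.03 m).
It also fails if it takes over 72 s, if anything falls off the work surface, if the arm or the gripper's body presses on something with over 40 N, if the wrist force passes 120 N, or if a joint passes its speed limit or range.

## Working session

There is one attempt and no reset: what is moved stays moved. The work goes in short steps, Python scripts to look and compute and a shell command to move; the robot and the scene stay as the last step left them, time stands still between calls to the robot, and variables do not carry over. Pictures are saved under pics/ and viewed, at most 13 in all, crops included, and the job is handed in when it is done.

```bash
mkdir -p pics; python3 - <<'E'
from workcell import ctrl
import cv2,numpy as np
np.set_printoptions(precision=3,suppress=True)
for c in("top","side"):
    im=ctrl.get_image(c); cv2.imwrite(f"pics/{c}0.png",im[:,:,::-1])
    i=ctrl.camera_info(c); print(c,i)
    for l in("stand","scoop","scoop_handle","scoop_lip","mast_knob","button_top","tray_floor","tape_roll","v_block","vial_a"):
        print(l,[(round(d["score"],2),np.round(d["rect"])) for d in ctrl.look_for(c,l)[:2]])
print(ctrl.get_obs(),ctrl.hold_point_z)
E
```

```text
top {'camera_matrix': array([[443.217,   0.   , 313.752],
       [  0.   , 443.217, 201.619],
       [  0.   ,   0.   ,   1.   ]]), 'world_from_camera': array([[  -0.013,    0.998,   -0.059,  445.107],
       [  -1.   ,   -0.012,    0.009,   35.336],
       [   0.008,    0.059,    0.998, 1216.422],
       [   0.   ,    0.   ,    0.   ,    1.   ]])}
stand [(0.95, array([198., 163., 279., 268.])), (0.66, array([197., 182., 205., 193.]))]
scoop [(0.75, array([360., 201., 438., 230.]))]
scoop_handle [(0.83, array([360., 208., 437., 234.]))]
scoop_lip [(0.6, array([360., 208., 437., 232.]))]
mast_knob [(0.96, array([217., 171., 239., 201.]))]
button_top [(0.51, array([218., 175., 235., 204.])), (0.48, array([192., 186., 201., 192.]))]
tray_floor [(0.97, array([192., 163., 278., 272.]))]
tape_roll [(0.76, array([314., 222., 333., 241.]))]
v_block [(0.61, array([313., 178., 331., 195.])), (0.49, array([314., 220., 328., 240.]))]
vial_a [(0.66, array([191., 161., 278., 270.])), (0.52, array([340., 180., 351., 188.]))]
side {'camera_matrix': array([[459.507,   0.   , 321.578],
       [  0.   
[... 637 characters left out ...]
or [(0.58, array([198., 145., 290., 258.]))]
tape_roll [(0.9, array([315., 236., 333., 255.])), (0.67, array([366., 232., 456., 268.]))]
v_block [(0.59, array([329., 198., 349., 218.]))]
vial_a [(0.51, array([358., 197., 374., 217.]))]
{'t': 1.1, 'qpos': array([ 1.142,  0.423,  1.63 , -0.   ,  1.089, -0.019]), 'qvel': array([-0.001, -0.001,  0.001, -0.   , -0.001,  0.001]), 'joint_torque': array([ -0.001, -54.457, -27.406,   0.065,   0.017,  -0.   ]), 'ee_pos': array([248.991, 573.229, 222.681]), 'orientation': array([ 0.639,  3.076, -0.   ]), 'ft_force': array([0.208, 0.586, 0.277]), 'moment': array([ 0.014,  0.008, -0.037]), 'grasp_force': 0.0, 'width': 87.7776328623823} 18.700000000000003
```

```bash
python3 - <<'E'
import cv2
im=cv2.imread("pics/top0.png")[140:290,180:450]
cv2.imwrite("pics/topc.png",cv2.resize(im,None,fx=2.9,fy=2.9,interpolation=cv2.INTER_CUBIC))
im=cv2.imread("pics/side0.png")[130:280,190:460]
cv2.imwrite("pics/sidec.png",cv2.resize(im,None,fx=2.9,fy=2.9,interpolation=cv2.INTER_CUBIC))
E
```

```text
(no output)
```

View pics/topc.png

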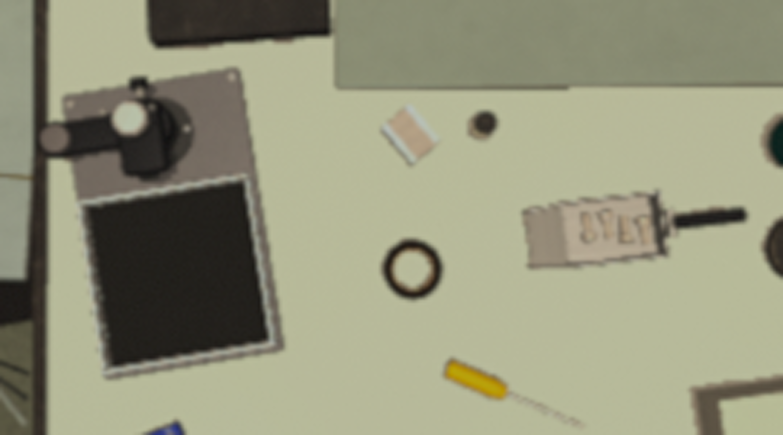

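View pics/sidec.png

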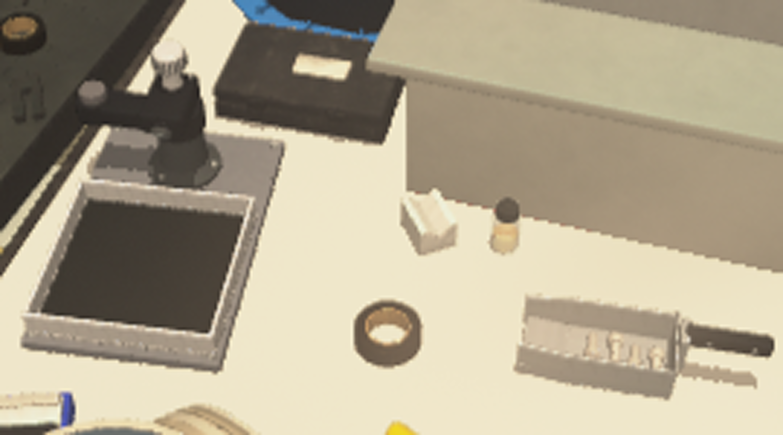

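```bash
cat > h.py <<'E'
from workcell import ctrl
import numpy as np
np.set_printoptions(precision=1,suppress=True)
def at_z(c,uv,z):
    i=ctrl.camera_info(c);K=i["camera_matrix"];T=i["world_from_camera"]
    d=np.linalg.solve(K,[uv[0],uv[1],1.]);d=T[:3,:3]@(d*[1,-1,-1]);o=T[:3,3]
    return o+d*(z-o[2])/d[2]
E
python3 - <<'E'
from h import *
O={"top":(180,140),"side":(190,130)}
P={"top":dict(knob=(129,118,153),button=(55,137,99),hstart=(674,221,55),hend=(745,215,55),lip=(527,238,12),t1=(83,203,38),t2=(248,178,38),t3=(283,347,38),t4=(105,375,38),p1=(65,97,12),p2=(238,70,12),tape=(412,269,19),vb=(410,135,30),vial=(484,123,50)),
"side":dict(knob=(169,47,153),button=(92,90,99),hstart=(688,332,54),hend=(773,343,54),t1=(87,182,38),t2=(252,198,38),t3=(212,335,38),t4=(28,318,38),vial=(507,207,50))}
for c in P:
    print(c)
    for k,(u,v,z) in P[c].items(): print(k,at_z(c,(u/2.9+O[c][0],v/2.9+O[c][1]),z))
E
```

```text
top
knob [560.7 240.  153. ]
button [550.7 314.7  99. ]
hstart [ 471.8 -233.5   55. ]
hend [ 476.4 -298.1   55. ]
lip [ 458.6 -105.    12. ]
t1 [495.5 304.3  38. ]
t2 [516.5 153.2  38. ]
t3 [362.  122.3  38. ]
t4 [338.8 284.1  38. ]
p1 [596.5 327.2  12. ]
p2 [620.2 164.5  12. ]
tape [431.1   3.3  19. ]
vb [555.1   3.7  30. ]
vial [563.4 -63.4  50. ]
side
knob [564.3 240.1 153. ]
button [547.5 313.8  99. ]
hstart [ 467.9 -234.1   54. ]
hend [ 476.6 -299.4   54. ]
t1 [493.4 303.   38. ]
t2 [518.3 154.8  38. ]
t3 [365.4 130.3  38. ]
t4 [337.5 279.9  38. ]
vial [562.7 -65.1  50. ]
```

```bash
cat >> h.py <<'E'
from scipy.spatial.transform import Rotation as Rn
def tool(psi,dip=0.):
    c,s=np.cos(psi),np.sin(psi)
    return Rn.from_matrix(np.array([[c,s,0],[s,-c,0],[0,0,-1.]]))*Rn.from_rotvec([0,-dip,0])
def go(pos,R,cur=None):
    """shift/turn in tool axes from current (or given) pose to pos,R"""
    if cur is None:
        o=ctrl.get_obs();cur=(o["ee_pos"],Rn.from_rotvec(o["orientation"]))
    p,Rc=cur
    print("T",Rc.inv().apply(np.array(pos,float)-p),"A",np.round((Rc.inv()*R).as_rotvec(),3)); return (np.array(pos,float),R)
E
python3 - <<'E'
from h import *
c=go([471.5,-252.5,200],tool(1.665)); go([471.5,-252.5,29.5],tool(1.665),c)
o=ctrl.get_obs(); R=Rn.from_rotvec(o["orientation"]);print(o['t'],R.as_matrix())
E
```

```text
T [-533.1 -668.7   22.7] A [-0.   0.   1.1]
T [  0.    0.  170.5] A [0. 0. 0.]
1.1 [[-0.9  0.4 -0. ]
 [ 0.4  0.9 -0. ]
 [-0.  -0.  -1. ]]
```

```bash
python3 -m creep '[{"translation":[-38,-48,0],"angular":[0,0,0.1],"jaw":1},{"translation":[-76,-96,3],"angular":[0,0,0.2],"jaw":1},{"translation":[-114,-143,5],"angular":[0,0,0.35],"jaw":1},{"translation":[-152,-191,7],"angular":[0,0,0.5],"jaw":1},{"translation":[-190,-239,9],"angular":[0,0,0.65],"jaw":1},{"translation":[-228,-287,11],"angular":[0,0,0.8],"jaw":1},{"translation":[-267,-335,13],"angular":[0,0,0.95],"jaw":1},{"translation":[-305,-383,15],"angular":[0,0,1.067],"jaw":1}]'
python3 - <<'E'
from h import *
go([471.5,-252.5,180],tool(1.665));print(ctrl.get_obs()["qpos"].round(2))
E
```

```text
t: 2.1
ee_pos: [376.7, 98.7, 208.1]
orientation: [2.118, 2.319, 0.002]
ft_force: [0.1, 0.9, -0.0]
width: 87.7
grasp_force: 0.0
T [-358.3   62.8   28.1] A [ 0. -0. -0.]
[ 0.2  0.1  2.1 -0.   0.9  0.1]
```

```bash
python3 -m creep '[{"translation":[-60,10,4],"angular":[0,0,0],"jaw":1},{"translation":[-120,21,9],"angular":[0,0,0],"jaw":1},{"translation":[-180,32,14],"angular":[0,0,0],"jaw":1},{"translation":[-240,42,19],"angular":[0,0,0],"jaw":1},{"translation":[-300,53,24],"angular":[0,0,0],"jaw":1},{"translation":[-358,63,28],"angular":[0,0,0],"jaw":1},{"translation":[-358,63,28],"angular":[0,0,0],"jaw":1},{"translation":[-358,63,28],"angular":[0,0,0],"jaw":1}]'
python3 - <<'E'
from h import *
import cv2
go([471.5,-252.5,29.5],tool(1.665));print(ctrl.get_obs()["qpos"].round(2))
im=ctrl.get_image("side")[180:330,340:540]
cv2.imwrite("pics/s1.png",cv2.resize(im,None,fx=4,fy=4,interpolation=cv2.INTER_CUBIC)[:,:,::-1])
E
```

```text
t: 3.1
ee_pos: [471.9, -249.8, 179.3]
orientation: [-2.115, -2.322, 0.0]
ft_force: [-0.1, 1.1, 0.4]
width: 87.9
grasp_force: 0.0
T [ -2.8  -0.5 149.8] A [-0. -0. -0.]
[-0.5  0.3  1.9  0.   0.9 -0.6]
```

View pics/s1.png

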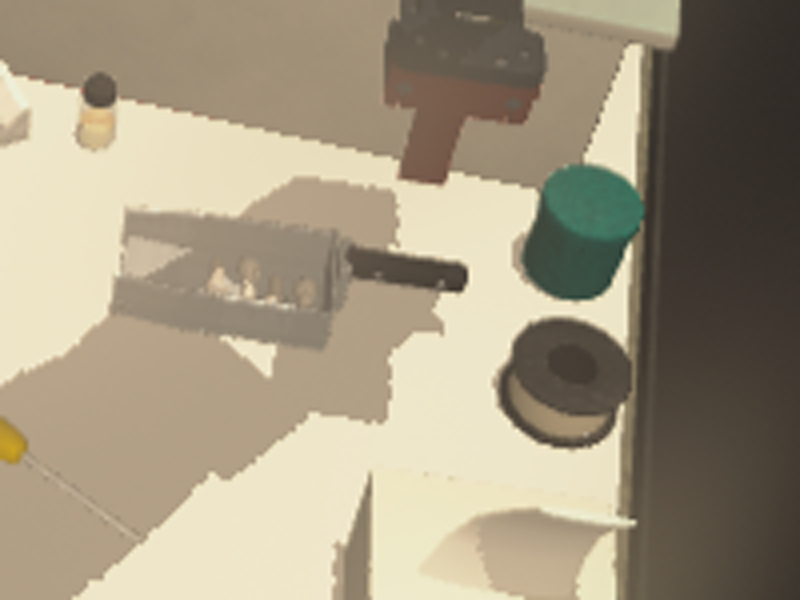

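The scoop is undisturbed, with its handle at crop (350–465, 250–285). The gripper is above it and there is free space all round the handle. Descending.

```bash
python3 -m creep '[{"translation":[-3,0,45],"angular":[0,0,0],"jaw":1},{"translation":[-3,0,90],"angular":[0,0,0],"jaw":1},{"translation":[-3,0,125],"angular":[0,0,0],"jaw":1},{"translation":[-3,0,150],"angular":[0,0,0],"jaw":1},{"translation":[-3,0,150],"angular":[0,0,0],"jaw":0.3},{"translation":[-3,0,150],"angular":[0,0,0],"jaw":0},{"translation":[-3,0,150],"angular":[0,0,0],"jaw":0},{"translation":[-3,0,150],"angular":[0,0,0],"jaw":0}]'
python3 - <<'E'
from h import *
print(ctrl.get_obs())
E
```

```text
t: 4.15
ee_pos: [473.3, -253.3, 30.7]
orientation: [2.113, 2.322, 0.001]
ft_force: [0.4, -0.1, -0.6]
width: 51.1
grasp_force: 0.0
{'t': 4.15, 'qpos': array([-0.5,  0.6,  1.9,  0. ,  0.6, -0.6]), 'qvel': array([-0.,  0.,  0.,  0., -0.,  0.]), 'joint_torque': array([  0.1, -52.2, -15.3,   0. ,   0.1,   0. ]), 'ee_pos': array([ 473.3, -253.3,   30.7]), 'orientation': array([2.1, 2.3, 0. ]), 'ft_force': array([ 0.4, -0.1, -0.6]), 'moment': array([-0.1,  0. ,  0. ]), 'grasp_force': 0.0, 'width': 51.05783071810552}
```

```bash
python3 -m creep '[{"translation":[0,0,0],"angular":[0,0,0],"jaw":0},{"translation":[0,0,0],"angular":[0,0,0],"jaw":0},{"translation":[0,0,0],"angular":[0,0,0],"jaw":0},{"translation":[0,0,0],"angular":[0,0,0],"jaw":0},{"translation":[0,0,0],"angular":[0,0,0],"jaw":0},{"translation":[0,0,0],"angular":[0,0,0],"jaw":0},{"translation":[0,0,-5],"angular":[0,0,0],"jaw":0},{"translation":[0,0,-15],"angular":[0,0,0],"jaw":0}]'

```

```text
t: 5.15
ee_pos: [472.3, -252.8, 44.7]
orientation: [-2.114, -2.323, 0.0]
ft_force: [-0.2, -0.3, -2.2]
width: 13.7
grasp_force: 30.0
```

```bash
python3 - <<'E'
from h import *
o=ctrl.get_obs();p0=o["ee_pos"];R0=Rn.from_rotvec(o["orientation"])
A=np.array([340,185,130.])
for f in (.125,.25,.375,.5,1): go([*(p0+(A-p0)*f)[:2],min(130,45+f*400)],tool(1.665-1.315*f))
E
```

```text
T [ 56.1 -11.4 -50.2] A [-0.  -0.   0.2]
T [112.1 -22.7 -85.2] A [-0.  -0.   0.3]
T [168.2 -34.1 -85.1] A [-0.  -0.   0.5]
T [224.2 -45.4 -85.1] A [-0.  -0.   0.7]
T [448.4 -90.7 -84.9] A [-0.   0.   1.3]
```

```bash
python3 -m creep '[{"translation":[5,-4,-25],"angular":[0,0,0],"jaw":0},{"translation":[20,-10,-50],"angular":[0,0,0.05],"jaw":0},{"translation":[50,-15,-72],"angular":[0,0,0.13],"jaw":0},{"translation":[85,-20,-85],"angular":[0,0,0.22],"jaw":0},{"translation":[120,-26,-88],"angular":[0,0,0.32],"jaw":0},{"translation":[155,-32,-88],"angular":[0,0,0.43],"jaw":0},{"translation":[190,-38,-88],"angular":[0,0,0.54],"jaw":0},{"translation":[225,-45,-88],"angular":[0,0,0.65],"jaw":0}]'
python3 - <<'E'
from h import *
go([340,185,130],tool(.35))
E
```

```text
t: 6.15
ee_pos: [406.5, -32.3, 133.3]
orientation: [2.748, 1.521, 0.001]
ft_force: [0.0, 0.2, -2.7]
width: 13.6
grasp_force: 30.0
T [ 148.8 -171.7    3.3] A [ 0.  -0.   0.7]
```

```bash
sed -i 's/precision=1/precision=3/' h.py; python3 -m creep '[{"translation":[24,-28,1],"angular":[0,0,0.11],"jaw":0},{"translation":[48,-56,2],"angular":[0,0,0.22],"jaw":0},{"translation":[72,-84,3],"angular":[0,0,0.33],"jaw":0},{"translation":[96,-111,3],"angular":[0,0,0.44],"jaw":0},{"translation":[118,-137,3],"angular":[0,0,0.55],"jaw":0},{"translation":[136,-157,3],"angular":[0,0,0.62],"jaw":0},{"translation":[145,-167,3],"angular":[0,0,0.66],"jaw":0},{"translation":[148,-171,3],"angular":[0,0,0.66],"jaw":0}]'
python3 - <<'E'
from h import *
import cv2
o=ctrl.get_obs(); print(o["qpos"])
psi=.35;C=np.array([428.3,216.7,0]);u=np.array([np.cos(psi),np.sin(psi),0])
L=np.array([144,0,17.3])
for dip,off,z in((.15,42,105),(.3,30,90),(.45,10,80),(.6,-10,70),(.75,-20,66),(.9,-25,64),(1.05,-25,64),(1.2,-25,64),(1.3,-25,64)):
    R=tool(psi,dip); print(dip,(C+u*off+[0,0,z]-R.apply(L)).round(),end=' '); go(C+u*off+[0,0,z]-R.apply(L),R)
im=ctrl.get_image("side")[100:300,160:460]
cv2.imwrite("pics/s2.png",cv2.resize(im,None,fx=2.6,fy=2.6,interpolation=cv2.INTER_CUBIC)[:,:,::-1])
E
```

```text
t: 7.15
ee_pos: [339.5, 183.3, 130.1]
orientation: [-3.092, -0.557, -0.001]
ft_force: [1.2, -0.9, -2.7]
width: 13.6
grasp_force: 30.0
[0.464 0.235 2.204 0.    0.702 1.679]
0.15 [336. 183. 144.] T [ -2.872  -0.924 -13.489] A [ 0.    -0.15   0.006]
0.3 [332. 182. 149.] T [ -7.528  -0.955 -18.949] A [ 0.001 -0.3    0.006]
0.45 [323. 178. 158.] T [-17.207  -1.018 -28.084] A [ 0.001 -0.45   0.006]
0.6 [316. 176. 166.] T [-24.143  -1.063 -35.462] A [ 0.002 -0.6    0.006]
0.75 [322. 178. 177.] T [-18.629  -1.029 -46.686] A [ 0.002 -0.75   0.006]
0.9 [333. 182. 188.] T [ -6.013  -0.948 -57.419] A [ 0.003 -0.9    0.006]
1.05 [352. 189. 198.] T [ 13.308  -0.824 -67.373] A [ 0.003 -1.05   0.006]
1.2 [371. 196. 204.] T [ 33.899  -0.691 -74.329] A [ 0.004 -1.2    0.006]
1.3 [384. 201. 207.] T [ 48.105  -0.599 -77.219] A [ 0.004 -1.3    0.006]
```

View pics/s2.png

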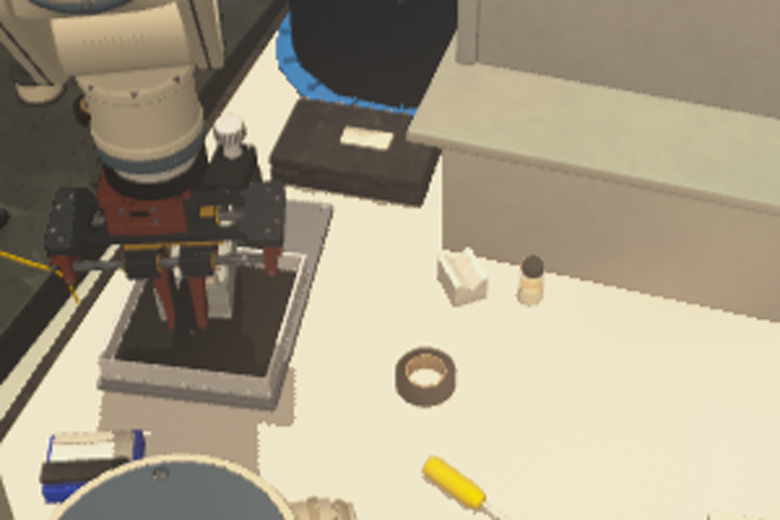

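The scoop is held level over the tray: fingers at crop (185, 300), pan running toward the mast, with the knob clear at (230, 130). Starting the tip.

```bash
python3 -m creep '[{"translation":[-1,0,-7],"angular":[0,-0.07,0],"jaw":0},{"translation":[-3,0,-13],"angular":[0,-0.15,0],"jaw":0},{"translation":[-7,0,-19],"angular":[0,-0.3,0],"jaw":0},{"translation":[-12,0,-24],"angular":[0,-0.38,0],"jaw":0},{"translation":[-17,0,-28],"angular":[0,-0.45,0],"jaw":0},{"translation":[-21,0,-32],"angular":[0,-0.53,0],"jaw":0},{"translation":[-24,0,-36],"angular":[0,-0.6,0],"jaw":0},{"translation":[-24,0,-36],"angular":[0,-0.6,0],"jaw":0}]'
python3 - <<'E'
from h import *
o=ctrl.get_obs(); print(o["qpos"])
psi=.35;C=np.array([428.3,216.7,0]);u=np.array([np.cos(psi),np.sin(psi),0])
L=np.array([144,0,17.3])
for dip,off,z in((.75,-20,66),(.9,-25,64),(1.05,-25,64),(1.2,-25,64),(1.3,-25,64)):
    R=tool(psi,dip); go(C+u*off+[0,0,z]-R.apply(L),R)
E
```

```text
t: 8.2
ee_pos: [317.9, 174.1, 165.3]
orientation: [2.861, 0.512, -0.884]
ft_force: [0.7, -0.1, -1.9]
width: 13.5
grasp_force: 30.0
[0.431 0.455 1.901 0.044 1.385 1.626]
T [ -2.611  -2.164 -12.206] A [ 0.002 -0.151  0.004]
T [  1.742  -2.115 -28.187] A [ 0.003 -0.301  0.004]
T [ 12.069  -2.037 -47.312] A [ 0.003 -0.451  0.003]
T [ 25.138  -1.951 -64.678] A [ 0.003 -0.601  0.003]
T [ 35.231  -1.891 -75.085] A [ 0.003 -0.701  0.003]
```

```bash
python3 -m creep '[{"translation":[-2,-1,-6],"angular":[0,-0.08,0],"jaw":0},{"translation":[-2,-2,-12],"angular":[0,-0.15,0],"jaw":0},{"translation":[0,-2,-20],"angular":[0,-0.23,0],"jaw":0},{"translation":[2,-2,-28],"angular":[0,-0.3,0],"jaw":0},{"translation":[7,-2,-38],"angular":[0,-0.38,0],"jaw":0},{"translation":[12,-2,-47],"angular":[0,-0.45,0],"jaw":0},{"translation":[18,-2,-56],"angular":[0,-0.53,0],"jaw":0},{"translation":[25,-2,-65],"angular":[0,-0.6,0],"jaw":0}]'
python3 - <<'E'
from h import *
import cv2
o=ctrl.get_obs(); print(o["qpos"],Rn.from_rotvec(o["orientation"]).as_matrix()[:,2])
im=ctrl.get_image("top");im=im[140:300,170:310]
a=cv2.resize(im,None,fx=2.8,fy=2.8,interpolation=cv2.INTER_CUBIC)
im=ctrl.get_image("side")[100:260,190:330]
b=cv2.resize(im,None,fx=2.8,fy=2.8,interpolation=cv2.INTER_CUBIC)
cv2.imwrite("pics/s3.png",np.hstack([a,b])[:,:,::-1])
E
```

```text
t: 9.2
ee_pos: [370.7, 196.0, 205.2]
orientation: [2.403, 0.431, -1.643]
ft_force: [0.2, -0.6, -2.0]
width: 14.0
grasp_force: 30.0
[0.416 0.8   1.52  0.064 2.02  1.62 ] [-0.874 -0.323 -0.363]
```

View pics/s3.png

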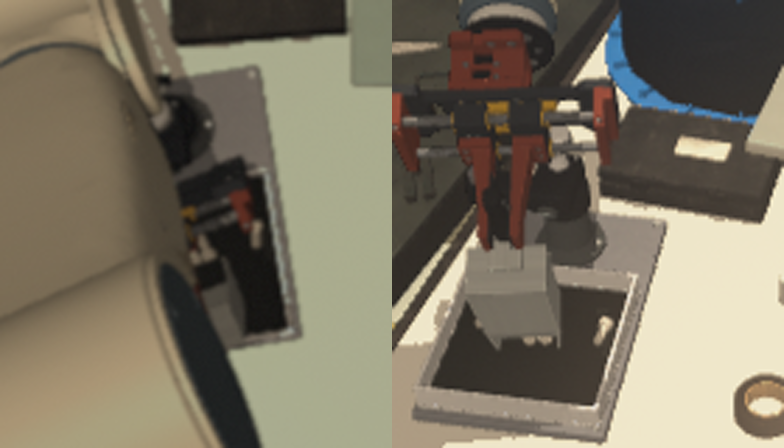

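```bash
python3 -m creep '[{"translation":[0,0,0],"angular":[0,-0.05,0],"jaw":0},{"translation":[0,0,0],"angular":[0,-0.1,0],"jaw":0},{"translation":[0,0,0],"angular":[0,-0.1,0],"jaw":0},{"translation":[-7,0,-3],"angular":[0,-0.1,0],"jaw":0},{"translation":[-14,0,-6],"angular":[0,-0.1,0],"jaw":0},{"translation":[-21,0,-8],"angular":[0,-0.1,0],"jaw":0},{"translation":[-28,0,-11],"angular":[0,-0.1,0],"jaw":0},{"translation":[-28,0,-11],"angular":[0,-0.1,0],"jaw":0}]'
python3 - <<'E'
from h import *
import cv2
im=ctrl.get_image("top");im=im[140:300,170:310]
a=cv2.resize(im,None,fx=2.8,fy=2.8,interpolation=cv2.INTER_CUBIC)
im=ctrl.get_image("side")[100:260,190:330]
b=cv2.resize(im,None,fx=2.8,fy=2.8,interpolation=cv2.INTER_CUBIC)
cv2.imwrite("pics/s4.png",np.hstack([a,b])[:,:,::-1])
psi=.35
u=np.array([np.cos(psi),np.sin(psi),0])
o=ctrl.get_obs();cur=(o["ee_pos"],Rn.from_rotvec(o["orientation"]))
print(cur[0]);
for f,dip,p in ((.25,1.05,(355,185,225)),(.5,.7,(350,170,220)),(.75,.35,(345,150,200)),(1,0,(350,130,170))):
    print(p); go(p,tool(psi,dip))
E
```

```text
t: 10.3
ee_pos: [370.6, 196.3, 236.0]
orientation: [2.309, 0.414, -1.752]
ft_force: [-0.6, -1.1, -1.1]
width: 13.8
grasp_force: 30.0
[370.334 196.176 235.341]
(355, 185, 225)
T [ 5.073  5.152 20.364] A [0.004 0.25  0.002]
(350, 170, 220)
T [ 7.239 17.48  31.241] A [0.004 0.6   0.003]
(345, 150, 200)
T [23.392 34.497 47.81 ] A [0.004 0.95  0.003]
(350, 130, 170)
T [51.691 54.987 58.023] A [0.003 1.3   0.004]
```

View pics/s4.png

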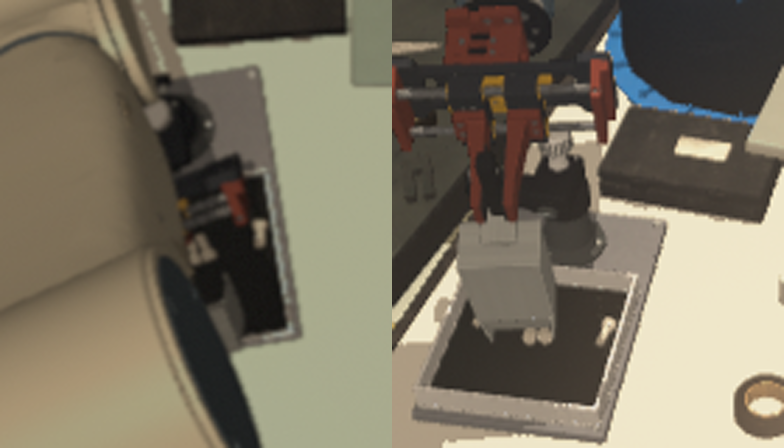

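Four screws lie in the tray: one at (605, 330), two at (530–545, 337) and one half hidden at (478, 322). None moved when the scoop was lifted, so the scoop is empty. Levelling it on the way back.

```bash
python3 -m creep '[{"translation":[3,3,10],"angular":[0,0.12,0],"jaw":0},{"translation":[5,6,20],"angular":[0,0.27,0],"jaw":0},{"translation":[6,12,26],"angular":[0,0.43,0],"jaw":0},{"translation":[7,18,31],"angular":[0,0.6,0],"jaw":0},{"translation":[15,26,40],"angular":[0,0.77,0],"jaw":0},{"translation":[23,35,48],"angular":[0,0.94,0],"jaw":0},{"translation":[37,45,53],"angular":[0,1.12,0],"jaw":0},{"translation":[52,55,58],"angular":[0,1.3,0],"jaw":0}]'
python3 - <<'E'
from h import *
go((420,-60,130),tool(1.1)); go((472.5,-253,130),tool(1.665))
E
```

```text
t: 11.4
ee_pos: [350.0, 129.7, 169.8]
orientation: [-3.091, -0.555, -0.009]
ft_force: [0.2, -0.0, -2.6]
width: 13.5
grasp_force: 30.0
T [ -0.596 202.227  39.831] A [ 0.002 -0.006 -0.745]
T [-18.461 401.44   39.774] A [ 0.004 -0.005 -1.31 ]
```

```bash
python3 -m creep '[{"translation":[0,20,5],"angular":[0,0,-0.07],"jaw":0},{"translation":[0,45,12],"angular":[0,0,-0.17],"jaw":0},{"translation":[0,72,19],"angular":[0,0,-0.27],"jaw":0},{"translation":[0,99,26],"angular":[0,0,-0.37],"jaw":0},{"translation":[0,126,32],"angular":[0,0,-0.47],"jaw":0},{"translation":[0,153,36],"angular":[0,-0.005,-0.57],"jaw":0},{"translation":[0,180,40],"angular":[0,-0.005,-0.67],"jaw":0},{"translation":[0,202,40],"angular":[0,-0.005,-0.745],"jaw":0}]'
python3 - <<'E'
from h import *
import cv2
go((472.5,-253,110),tool(1.665)); go((472.5,-253,31),tool(1.665))
a=ctrl.get_image("top")[140:300,180:480]
b=ctrl.get_image("side")[120:280,180:480]
cv2.imwrite("pics/s5.png",cv2.resize(np.vstack([a,b]),None,fx=1.85,fy=1.85,interpolation=cv2.INTER_CUBIC)[:,:,::-1])
E
```

```text
t: 12.4
ee_pos: [419.7, -60.2, 129.1]
orientation: [-2.676, -1.645, 0.01]
ft_force: [0.2, 0.2, -1.1]
width: 13.8
grasp_force: 30.0
T [-148.022  134.272   19.391] A [-0.005  0.004 -0.563]
T [-147.604  134.585   98.389] A [-0.005  0.004 -0.563]
```

View pics/s5.png

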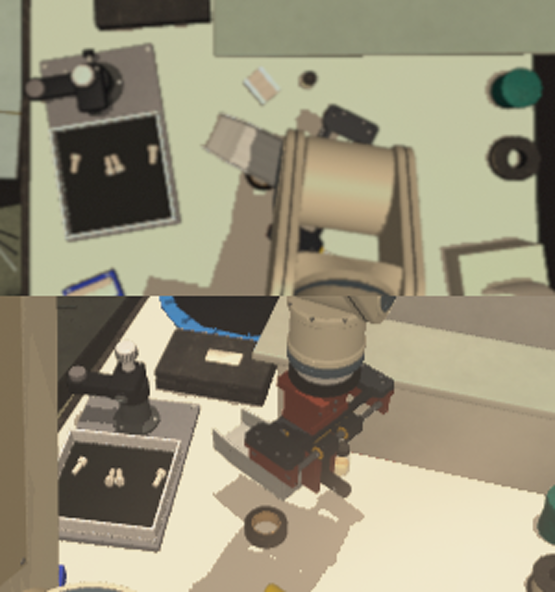

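All four screws are in the tray: top view (75,160), (113,165), (152,153). Returning the scoop to its old place.

```bash
python3 -m creep '[{"translation":[-24,22,3],"angular":[0,0,-0.09],"jaw":0},{"translation":[-50,46,6],"angular":[0,0,-0.19],"jaw":0},{"translation":[-76,70,10],"angular":[0,0,-0.29],"jaw":0},{"translation":[-102,94,14],"angular":[-0.005,0.004,-0.39],"jaw":0},{"translation":[-125,115,18],"angular":[-0.005,0.004,-0.49],"jaw":0},{"translation":[-140,128,19],"angular":[-0.005,0.004,-0.55],"jaw":0},{"translation":[-148,134,20],"angular":[-0.005,0.004,-0.563],"jaw":0},{"translation":[-148,134,25],"angular":[-0.005,0.004,-0.563],"jaw":0}]'
python3 - <<'E'
from h import *
go((472.5,-253,31),tool(1.665))
E
```

```text
t: 13.5
ee_pos: [472.4, -251.9, 105.0]
orientation: [2.118, 2.318, 0.002]
ft_force: [-0.4, 0.6, -1.7]
width: 13.7
grasp_force: 30.0
T [-1.12  -0.136 73.998] A [ 0.002  0.    -0.004]
```

```bash
python3 -m creep '[{"translation":[-1,0,15],"angular":[0,0,0],"jaw":0},{"translation":[-1,0,32],"angular":[0,0,0],"jaw":0},{"translation":[-1,0,50],"angular":[0,0,0],"jaw":0},{"translation":[-1,0,62],"angular":[0,0,0],"jaw":0},{"translation":[-1,0,68],"angular":[0,0,0],"jaw":0},{"translation":[-1,0,71],"angular":[0,0,0],"jaw":0},{"translation":[-1,0,73],"angular":[0,0,0],"jaw":0},{"translation":[-1,0,73],"angular":[0,0,0],"jaw":0}]'

```

```text
t: 14.5
ee_pos: [472.9, -253.3, 32.4]
orientation: [2.116, 2.32, 0.002]
ft_force: [0.0, -0.7, -1.2]
width: 14.2
grasp_force: 30.0
```

```bash
python3 -m creep '[{"translation":[0,0,1],"angular":[0,0,0],"jaw":0},{"translation":[0,0,2],"angular":[0,0,0],"jaw":0},{"translation":[0,0,2],"angular":[0,0,0],"jaw":0.2},{"translation":[0,0,2],"angular":[0,0,0],"jaw":0.5},{"translation":[0,0,2],"angular":[0,0,0],"jaw":0.7},{"translation":[0,0,2],"angular":[0,0,0],"jaw":0.7},{"translation":[0,0,2],"angular":[0,0,0],"jaw":0.7},{"translation":[0,0,2],"angular":[0,0,0],"jaw":0.7}]'

```

```text
t: 15.5
ee_pos: [472.7, -253.2, 30.1]
orientation: [2.116, 2.32, 0.002]
ft_force: [-0.6, 0.2, 0.6]
width: 61.2
grasp_force: 0.0
```

```bash
python3 -m creep '[{"translation":[0,0,2],"angular":[0,0,0],"jaw":0.7},{"translation":[0,0,-20],"angular":[0,0,0],"jaw":0.7},{"translation":[0,0,-60],"angular":[0,0,0],"jaw":0.7},{"translation":[0,0,-110],"angular":[0,0,0],"jaw":0.7},{"translation":[0,0,-160],"angular":[0,0,0],"jaw":0.5},{"translation":[0,0,-200],"angular":[0,0,0],"jaw":0.2},{"translation":[0,0,-220],"angular":[0,0,0],"jaw":0},{"translation":[0,0,-220],"angular":[0,0,0],"jaw":0}]'
python3 - <<'E'
from h import *
import cv2
B=np.array([549,314.3]);print(ctrl.get_obs()["qpos"])
go((400,100,230),tool(1.7)); go((*B,160),tool(1.726)); go((*B,94),tool(1.726))
a=ctrl.get_image("top")[140:300,180:480]
b=ctrl.get_image("side")[120:280,180:480]
cv2.imwrite("pics/s6.png",cv2.resize(np.vstack([a,b]),None,fx=1.85,fy=1.85,interpolation=cv2.INTER_CUBIC)[:,:,::-1])
E
```

```text
t: 16.5
ee_pos: [473.0, -253.5, 251.5]
orientation: [2.114, 2.318, 0.003]
ft_force: [0.2, -0.1, -0.1]
width: 24.9
grasp_force: 0.0
[-0.515  0.257  1.802  0.001  1.077 -0.607]
T [358.791 -40.316  20.473] A [ 0.005  0.002 -0.037]
T [558.665 127.412  90.78 ] A [ 0.005  0.003 -0.063]
T [558.824 127.103 156.779] A [ 0.005  0.003 -0.063]
```

View pics/s6.png

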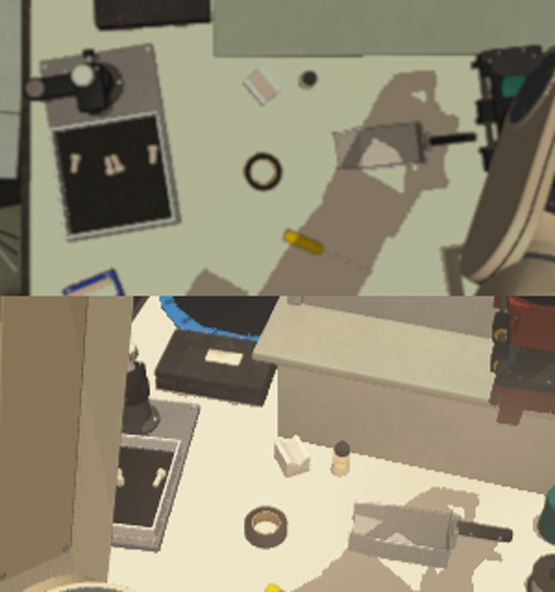

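The scoop stands empty at its old place (top view, 335–475, 120–170). All three bystanders are undisturbed. On to the button.

```bash
python3 -m creep '[{"translation":[40,-10,5],"angular":[0,0,0],"jaw":0},{"translation":[95,-20,10],"angular":[0,0,0],"jaw":0},{"translation":[150,-27,15],"angular":[0,0,0],"jaw":0},{"translation":[205,-35,20],"angular":[0,0,0],"jaw":0},{"translation":[260,-40,20],"angular":[0,0,0],"jaw":0},{"translation":[310,-40,20],"angular":[0,0,-0.02],"jaw":0},{"translation":[359,-40,20],"angular":[0.005,0.002,-0.037],"jaw":0},{"translation":[400,-5,20],"angular":[0.005,0.003,-0.063],"jaw":0}]'
python3 - <<'E'
from h import *
B=np.array([549,314.3])
go((*B,200),tool(1.726)); go((*B,120),tool(1.726)); go((*B,92),tool(1.726))
E
```

```text
t: 17.6
ee_pos: [428.1, 146.0, 228.4]
orientation: [-2.036, -2.384, 0.006]
ft_force: [1.6, 0.3, -0.2]
width: 0.5
grasp_force: 0.0
T [147.28  145.929  27.722] A [-0.007 -0.002  0.002]
T [147.122 146.472 107.72 ] A [-0.007 -0.002  0.002]
T [147.067 146.661 135.719] A [-0.007 -0.002  0.002]
```

```bash
python3 -m creep '[{"translation":[30,30,5],"angular":[0,0,0],"jaw":0},{"translation":[65,65,10],"angular":[0,0,0],"jaw":0},{"translation":[100,100,15],"angular":[0,0,0],"jaw":0},{"translation":[130,130,20],"angular":[0,0,0],"jaw":0},{"translation":[146,146,40],"angular":[0,0,0],"jaw":0},{"translation":[146,146,80],"angular":[0,0,0],"jaw":0},{"translation":[146,146,105],"angular":[0,0,0],"jaw":0},{"translation":[146,146,108],"angular":[0,0,0],"jaw":0}]'
python3 - <<'E'
from h import *
import cv2
B=np.array([549,314.3])
go((*B,93),tool(1.726))
a=ctrl.get_image("top")[140:260,170:300]
b=ctrl.get_image("side")[90:210,180:310]
cv2.imwrite("pics/s7.png",cv2.resize(np.hstack([a,b]),None,fx=3,fy=3,interpolation=cv2.INTER_CUBIC)[:,:,::-1])
E
```

```text
t: 18.6
ee_pos: [549.6, 310.6, 118.0]
orientation: [-2.039, -2.382, 0.011]
ft_force: [-0.0, -0.1, -0.8]
width: 0.7
grasp_force: 0.0
T [ 3.772  0.199 25.038] A [-0.01 -0.   -0.  ]
```

View pics/s7.png

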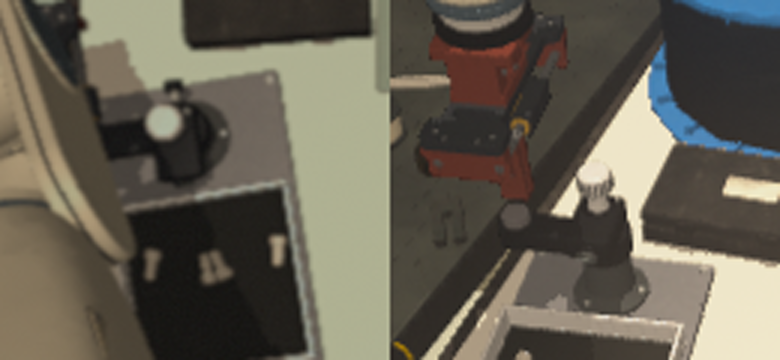

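The closed fingertips are just above the button (side crop: tips about (518, 200), button (515, 215)), so I'll press straight down.

```bash
python3 -m creep '[{"translation":[4,0,8],"angular":[0,0,0],"jaw":0},{"translation":[4,0,15],"angular":[0,0,0],"jaw":0},{"translation":[4,0,19],"angular":[0,0,0],"jaw":0},{"translation":[4,0,21],"angular":[0,0,0],"jaw":0},{"translation":[4,0,23],"angular":[0,0,0],"jaw":0},{"translation":[4,0,24],"angular":[0,0,0],"jaw":0},{"translation":[4,0,25],"angular":[0,0,0],"jaw":0},{"translation":[4,0,25],"angular":[0,0,0],"jaw":0}]'
python3 - <<'E'
from h import *
for c in("side","top"):
    ctrl.get_image(c)
    print([(d["score"],np.round(d["rect"])) for d in ctrl.look_for(c,"mast_knob")[:2]])
go((549,314.3,92.5),tool(1.726))
E
```

```text
t: 19.7
ee_pos: [551.3, 315.8, 97.1]
orientation: [-2.04, -2.384, 0.001]
ft_force: [-1.7, -1.2, 4.9]
width: 0.2
grasp_force: 2.1
[(0.9, array([238., 145., 260., 175.])), (0.55, array([370., 228., 458., 268.]))]
[(0.82, array([218., 173., 238., 202.])), (0.18, array([311., 174., 332., 197.]))]
T [-1.078 -2.518  4.535] A [-0.003 -0.003 -0.   ]
```

```bash
python3 -m creep '[{"translation":[-1,-2,2],"angular":[0,0,0],"jaw":0},{"translation":[-1,-2,3],"angular":[0,0,0],"jaw":0},{"translation":[-1,-2,4],"angular":[0,0,0],"jaw":0},{"translation":[-1,-2,5],"angular":[0,0,0],"jaw":0},{"translation":[-1,-2,6],"angular":[0,0,0],"jaw":0},{"translation":[-1,-2,6],"angular":[0,0,0],"jaw":0},{"translation":[-1,-2,6],"angular":[0,0,0],"jaw":0},{"translation":[-1,-2,6],"angular":[0,0,0],"jaw":0}]'
python3 - <<'E'
from h import *
for c in("side","top"):
    ctrl.get_image(c)
    print([(d["score"],np.round(d["rect"])) for d in ctrl.look_for(c,"mast_knob")[:2]])
go((549,314.3,92.5),tool(1.726))
E
```

```text
t: 20.9
ee_pos: [550.0, 314.8, 92.2]
orientation: [-2.041, -2.384, -0.001]
ft_force: [-1.1, 0.0, 13.2]
width: 0.7
grasp_force: 6.6
[(0.65, array([216., 203., 228., 213.])), (0.64, array([237., 135., 263., 166.]))]
[(0.86, array([217., 172., 240., 199.]))]
T [-0.389 -1.055 -0.307] A [-0.002 -0.003 -0.   ]
```

The knob has sprung up by about 25 mm (side-view rect moved up by 10 px). Releasing the button and moving above the knob.

```bash
python3 -m creep '[{"translation":[0,-1,-15],"angular":[0,0,0],"jaw":0},{"translation":[0,-1,-50],"angular":[0,0,0],"jaw":0.3},{"translation":[0,-1,-95],"angular":[0,0,0],"jaw":0.6},{"translation":[0,-1,-125],"angular":[0,0,0],"jaw":1},{"translation":[0,-1,-138],"angular":[0,0,0],"jaw":1},{"translation":[0,-1,-140],"angular":[0,0,0],"jaw":1},{"translation":[0,-1,-140],"angular":[0,0,0],"jaw":1},{"translation":[0,-1,-140],"angular":[0,0,0],"jaw":1}]'
python3 - <<'E'
from h import *
import cv2
go((562,240,235),tool(1.726));go((562,240,150.5),tool(1.726))
a=ctrl.get_image("top")[140:260,170:300]
b=ctrl.get_image("side")[90:210,180:310]
cv2.imwrite("pics/s8.png",cv2.resize(np.hstack([a,b]),None,fx=3,fy=3,interpolation=cv2.INTER_CUBIC)[:,:,::-1])
E
```

```text
t: 22.1
ee_pos: [548.1, 313.6, 229.3]
orientation: [-2.04, -2.383, 0.005]
ft_force: [-0.4, 0.2, -0.4]
width: 67.0
grasp_force: 0.0
T [-74.89    2.29   -5.809] A [-0.005 -0.002 -0.   ]
T [-75.031   2.753  78.689] A [-0.005 -0.002 -0.   ]
```

View pics/s8.png

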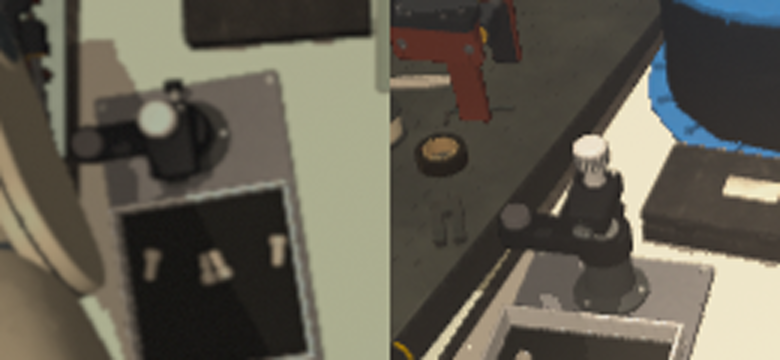

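The knob is raised: top-crop centre (156, 118), and in the side crop its top is at (591, 143). I'll triangulate it.

```bash
python3 - <<'E'
from h import *
for z in(172,178,184,190): print(z,at_z("top",(222,179.3),z)[:2],at_z("side",(247,137.7),z)[:2])
E
python3 -m creep '[{"translation":[-15,0,-3],"angular":[0,0,0],"jaw":1},{"translation":[-35,1,-5],"angular":[0,0,0],"jaw":1},{"translation":[-55,2,-6],"angular":[0,0,0],"jaw":1},{"translation":[-70,2,-6],"angular":[0,0,0],"jaw":1},{"translation":[-75,2,-6],"angular":[-0.005,0,0],"jaw":1},{"translation":[-75,2,-6],"angular":[-0.005,0,0],"jaw":1},{"translation":[-75,2,-6],"angular":[-0.005,0,0],"jaw":1},{"translation":[-75,2,-6],"angular":[-0.005,0,0],"jaw":1}]'
python3 - <<'E'
from h import *
go((562,240,151.5),tool(1.726))
E
```

```text
172 [561.972 242.191] [573.104 244.981]
178 [561.301 241.003] [566.332 241.259]
184 [560.629 239.814] [559.56  237.537]
190 [559.958 238.626] [552.788 233.815]
t: 23.2
ee_pos: [562.3, 240.7, 236.6]
orientation: [-2.041, -2.387, -0.005]
ft_force: [-0.3, -0.6, -0.3]
width: 87.5
grasp_force: 0.0
T [-0.888 -0.551 85.058] A [ 0.002 -0.003  0.001]
```

```bash
python3 -m creep '[{"translation":[-1,-1,25],"angular":[0,0,0],"jaw":1},{"translation":[-1,-1,50],"angular":[0,0,0],"jaw":1},{"translation":[-1,-1,70],"angular":[0,0,0],"jaw":1},{"translation":[-1,-1,82],"angular":[0,0,0],"jaw":1},{"translation":[-1,-1,84],"angular":[0,0,0],"jaw":1},{"translation":[-1,-1,84],"angular":[0,0,0],"jaw":0.5},{"translation":[-1,-1,84],"angular":[0,0,0],"jaw":0},{"translation":[-1,-1,84],"angular":[0,0,0],"jaw":0}]'
python3 -m creep '[{"translation":[0,0,0],"angular":[0,0,0],"jaw":0},{"translation":[0,0,0],"angular":[0,0,0],"jaw":0},{"translation":[0,0,0],"angular":[0,0,0],"jaw":0},{"translation":[0,0,0],"angular":[0,0,0],"jaw":0},{"translation":[0,0,0],"angular":[0,0,0],"jaw":0},{"translation":[0,0,0],"angular":[0,0,0],"jaw":0},{"translation":[0,0,0],"angular":[0,0,0],"jaw":0},{"translation":[0,0,0],"angular":[0,0,0],"jaw":0}]'
```

```text
t: 24.2
ee_pos: [562.1, 239.4, 153.3]
orientation: [-2.043, -2.387, -0.006]
ft_force: [-0.2, -0.3, 0.0]
width: 61.4
grasp_force: 0.0
t: 25.2
ee_pos: [561.6, 239.2, 152.6]
orientation: [-2.042, -2.386, -0.004]
ft_force: [-1.4, -0.6, 0.3]
width: 28.2
grasp_force: 30.0
```

```bash
python3 -m creep '[{"translation":[0,0,-4],"angular":[0,0,0],"jaw":0},{"translation":[0,0,-10],"angular":[0,0,0],"jaw":0},{"translation":[0,0,-16],"angular":[0,0,0],"jaw":0},{"translation":[0,0,-22],"angular":[0,0,0],"jaw":0},{"translation":[0,0,-28],"angular":[0,0,0],"jaw":0},{"translation":[0,0,-34],"angular":[0,0,0],"jaw":0},{"translation":[0,0,-40],"angular":[0,0,0],"jaw":0},{"translation":[0,0,-46],"angular":[0,0,0],"jaw":0}]'
python3 -m creep '[{"translation":[0,0,-5],"angular":[0,0,0],"jaw":0},{"translation":[0,0,-10],"angular":[0,0,0],"jaw":0},{"translation":[0,0,-15],"angular":[0,0,0],"jaw":0},{"translation":[0,0,-20],"angular":[0,0,0],"jaw":0},{"translation":[0,0,-25],"angular":[0,0,0],"jaw":0},{"translation":[0,0,-29],"angular":[0,0,0],"jaw":0},{"translation":[0,0,-33],"angular":[0,0,0],"jaw":0},{"translation":[0,0,-33],"angular":[0,0,0],"jaw":0}]'
```

```text
t: 26.2
ee_pos: [561.4, 239.1, 198.7]
orientation: [-2.042, -2.386, -0.004]
ft_force: [0.7, 0.9, -8.9]
width: 27.3
grasp_force: 30.0
t: 27.2
ee_pos: [561.7, 239.2, 232.4]
orientation: [-2.042, -2.386, -0.006]
ft_force: [-2.9, 0.3, -2.6]
width: 27.9
grasp_force: 30.0
```

```bash
python3 -m creep '[{"translation":[0,0,-1],"angular":[0,0,0],"jaw":0},{"translation":[0,0,-2],"angular":[0,0,0],"jaw":0},{"translation":[0,0,-3],"angular":[0,0,0],"jaw":0},{"translation":[0,0,-4],"angular":[0,0,0],"jaw":0},{"translation":[0,0,-4],"angular":[0,0,0],"jaw":0},{"translation":[0,0,-4],"angular":[0,0,0],"jaw":0},{"translation":[0,0,-4],"angular":[0,0,0],"jaw":0},{"translation":[0,0,-4],"angular":[0,0,0],"jaw":0}]'
python3 - <<'E'
from h import *
import cv2
a=ctrl.get_image("top")[140:300,170:310]
b=ctrl.get_image("side")[80:240,180:320]
cv2.imwrite("pics/s9.png",cv2.resize(np.hstack([a,b]),None,fx=2.8,fy=2.8,interpolation=cv2.INTER_CUBIC)[:,:,::-1])
E
```

```text
t: 28.2
ee_pos: [561.1, 238.9, 234.7]
orientation: [-2.042, -2.386, -0.003]
ft_force: [1.7, 2.3, -26.2]
width: 27.8
grasp_force: 30.0
```

View pics/s9.png

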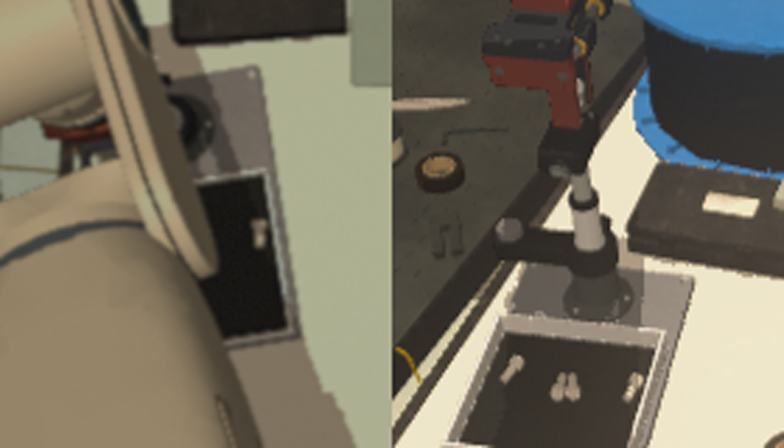

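Both tubes are fully out, the fingers hold the head at side crop (570, 110), and the four screws are in the tray. The 26 N shows it is against the hard stop, so I'll ease off slightly.

```bash
python3 -m creep '[{"translation":[0,0,0.5],"angular":[0,0,0],"jaw":0},{"translation":[0,0,1],"angular":[0,0,0],"jaw":0},{"translation":[0,0,1],"angular":[0,0,0],"jaw":0},{"translation":[0,0,1],"angular":[0,0,0],"jaw":0},{"translation":[0,0,1],"angular":[0,0,0],"jaw":0},{"translation":[0,0,1],"angular":[0,0,0],"jaw":0},{"translation":[0,0,1],"angular":[0,0,0],"jaw":0},{"translation":[0,0,1],"angular":[0,0,0],"jaw":0}]'
```

```text
t: 29.3
ee_pos: [561.5, 239.0, 234.6]
orientation: [-2.042, -2.386, -0.005]
ft_force: [-0.8, 0.6, -20.5]
width: 28.1
grasp_force: 30.0
```

```bash
python3 -c "from workcell import ctrl; print(ctrl.close_job())"
```

```text
the job is handed in; nothing more can be done
None
```

I handed the job in at about 29 s of the 72 s; no verdict came back, but by the last images and force readings all four screws are in the tray, the empty scoop stands on the bench, and the knob is held at full height against the second stop (about 20 N pull).

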